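# Put the torch and carton away in the drawer unit

## Robot

A 7-joint arm with a two-finger parallel gripper is mounted at the origin on a cart in front of the work surface, level with it; the furniture and walls round the work are solid. World frame = base frame: x ahead of the robot, y to its left, z up, the work surface at z = 0. Lengths are in mm, angles in rad, forces in N, time in s.
With the tool pointing down it reaches from about 425 to 950 mm from the base axis. Payload 4.7 kg.
Tool frame: the origin (TCP) lies midway between the tips of the shut fingers; the grasp point (between the pads) lies 19 mm behind it; z points along the fingers, y is the direction in which the jaws open and shut (so a half turn about z gives the same grasp; the last joint's range is limited). The gripper opens to 87 mm and grips with 3 to 60 N. Pads are 19 mm wide; open, the fingers measure 117 mm over their backs; the gripper's body (75 mm by 190 mm) begins 51 mm behind the grasp point.
Start: joints at [1.166, 0.469, -0.049, 1.532, 0.024, 1.141, -0.082], TCP at [247.784, -627.895, 222.573] pointing down, gripper open.
Joint ranges: [-2.59, 2.59], [-0.33, 1.99], [-1.39, 1.29], [0.1, 2.45], [-1.04, 4.18], [0.21, 1.99], [-2.66, 2.66]. Speed limits (rad/s): [2.57, 2.57, 3.14, 3.14, 3.14, 3.14, 3.14].

## Interface

Orientations are given as a unit quaternion [w, x, y, z].
In Python, from bench import arm, grab_frame, order gives the robot as it stands.
- The arm moves only by the tool servo_tool, never from a script. Its argument "plan" is a list of rows, each a list of 3 entries, a list of its own where there are three numbers: the shift along the world's x, y, z in mm, then the turn about the world's z in degrees, then the opening, from -1 (shut) to 1 (fully open), so that 0 is half open. In form: [[[tx, ty, tz], roll, claw], ...]. A call has 1 to 12 rows; each row is the pose to reach, as a shift and turn from the pose commanded when the call began; what a row does not reach only later rows make up. A row lasts 1/8 s, in which the tool goes at most 62.5 mm and 10.7 degrees, less where a joint would pass 70% of its speed; a pose out of reach is approached as far as the arm can. A call with a gripper value outside its range is refused whole. The fingers move at their own pace and stop on an object; "grip_force" is the grip in N (left out, the last holds). Time passes only in rows, so rows that repeat a pose let the fingers close. It gives the time, the measured TCP pose, the force and the opening at its end, in the units of the state.
- arm.get_state(): the state, without advancing time (a new reading comes with each control period).
- grab_frame(name): name is "scene" or "top" or "wrist"; returns a dict with "pixels" (400x640x3 uint8, red, green, blue), "depth" (400x640 float32, mm along the optical axis (not along the pixel's ray), 0 where there is no reading), "fov_y" (degrees; the focal length in pixels is half the picture's height over the tangent of half this angle, whatever the lens; pixels are square), "cx", "cy" (the principal point, pixels), "position" and "rotation" of the camera in the world. Camera axes: x right, y down, z forward; pixel columns grow to the right and rows downward; lengths in mm; the calibration is good to about 2 mm. A picture is of the moment at which its call begins.
- order.job_done(): hands the job in, once; it reports no verdict.
The state is a dict: "time": time; "qpos": joint angles; "joint_vel": joint speeds; "joint_efforts": joint torques, N m; "tcp_pos": TCP position; "orientation": TCP orientation; "ft_force": force on the tool from outside, world axes, zero at the start; "ft_torque": the same for the moment, N m; "grip_width": finger opening in mm.
Only numpy, scipy, OpenCV 4.12 (cv2) and the standard library are available. Lean on these libraries where they do the work, as an engineer would, in place of code of your own. Each camera call takes 0.05 s, during which the arm holds its last target. There are 200 camera calls.

## Task

Put the yellow torch and the small cream carton lying near it away in the open drawer of the small grey drawer unit, one on each side of its divider, setting them down rather than dropping them. Then push the blue drawer front fully shut, and leave the other things on the bench where they are.

Things in the scene. Friction and masses are not known exactly. Their poses are not given: they have to be found in the camera images.
- torch: the yellow torch, for the conditions: yellow flashlight lying on its side, 50 x 154 x 50 mm, 0.2 kg; origin at the middle of its underside, y along its length
- torch_mid (a point): centre of the yellow torch (flashlight), half-way up: it lies flat, 154 mm long along its y axis, 50 mm wide along x, 50 mm high; it behaves as a 50 x 154 x 50 mm block and does not roll. Starts on the bench right of the vice; torch and carton may swap places
- carton: the small cream-coloured carton, for the conditions: 51 x 75 x 41 mm, about 0.1 kg; origin at the middle of its underside, z up
- carton_mid (a point): centre of the small cream carton, half-way up: rigid closed box 75 mm long along its y axis, 50 mm wide along x, 40 mm high. Starts on the bench to the right of the vice, near the torch
- cab: grey sheet-steel drawer unit fixed on the bench, 225 mm deep (x) x 249 mm wide (y) x 95 mm high; origin at the middle of its underside; its front faces its own -x, toward the robot. It stands in a different place and yaw each time. A jar stands on its top
- cab_drawer (a joint): how far the drawer is pulled out, in m: 0 shut (front flush against the unit), at most 0.195; starts between 0.178 and 0.192; it slides with about 3 N of friction and stays where it is left
- drawer_mid (a point): middle of the drawer's inner floor (at the divider's foot), 19 mm above the bench; moves with the drawer; x points into the unit, y across the drawer, z up. The inner floor reaches 93 mm from here along +x and -x. A divider 5 mm thick and 35 mm high runs along x through this point
- drawer_left (a point): middle of the inner floor of the drawer's left compartment (+y side as seen by the robot), 55 mm to the side of drawer_mid; same axes as drawer_mid. Each compartment is 186 mm long (x) and 106 mm wide (y). Side and back walls rise 40 mm above the inner floor, the front panel 71 mm; the unit's opening is 70 mm high above it. With the drawer out by q m, the unit's front edge lies q - 0.10 m from here along +x; only the floor in front of it is open from above
- drawer_right (a point): the same point of the right compartment (-y side)
- drawer_handle (a point): middle of the steel bar handle on the drawer's blue front: bar 110 mm long across the drawer (along y), 66 mm above the bench, 35 mm in front of the blue front panel (which is 245 mm wide, its upper edge 90 mm above the bench); moves with the drawer. A bench vice, taller than the unit, stands on the bench to the right of the handle: keep clear of it, for instance by pushing left of the middle
- jar: bystander: clear jar of bolts, 77 mm wide, 87 mm high, standing on top of the drawer unit
- blue_jar: bystander: small clear jar with a blue lid, 58 mm wide, 62 mm high
- pliers: bystander: pliers with red handles, 170 mm long
- spray: bystander: blue spray can, 164 mm high

How it is judged (in metres and radians):
On the way, in this order (a step that is already met when the one before it is completed fails the run):
1. torch and carton rest in the open drawer, one each side of the divider, let go (x of torch_mid in the frame of drawer_mid between -0.03 and 0.03 m and y of torch_mid in the frame of drawer_mid between -0.105 and 0.105 m and z of torch_mid in the frame of drawer_mid between 0.01 and 0.048 m and x of carton_mid in the frame of drawer_mid between -0.075 and 0.075 m and y of carton_mid in the frame of drawer_mid between -0.105 and 0.105 m and z of carton_mid in the frame of drawer_mid between 0.01 and 0.048 m and ((y of carton_mid in the frame of drawer_mid above 0.015 m and y of torch_mid in the frame of drawer_mid below -0.015 m) or (y of carton_mid in the frame of drawer_mid below -0.015 m and y of torch_mid in the frame of drawer_mid above 0.015 m)) and linear speed of each of torch, carton below 0.03 m/s and contact force between the fingers and torch below 0.1 N and contact force between the fingers and carton below 0.1 N and value of joint cab_drawer above 0.08 m), for 0.2 s.
2. the drawer is pushed fully shut (value of joint cab_drawer below 0.006 m), for 0.2 s.
At the end, for the whole second after the job is handed in: The drawer is shut to within 6 mm, and the torch and the carton lie at rest on its floor, one on each side of the divider (x of torch_mid in the frame of drawer_mid between -0.03 and 0.03 m and y of torch_mid in the frame of drawer_mid between -0.105 and 0.105 m and z of torch_mid in the frame of drawer_mid between 0.01 and 0.048 m and x of carton_mid in the frame of drawer_mid between -0.075 and 0.075 m and y of carton_mid in the frame of drawer_mid between -0.105 and 0.105 m and z of carton_mid in the frame of drawer_mid between 0.01 and 0.048 m and ((y of carton_mid in the frame of drawer_mid above 0.015 m and y of torch_mid in the frame of drawer_mid below -0.015 m) or (y of carton_mid in the frame of drawer_mid below -0.015 m and y of torch_mid in the frame of drawer_mid above 0.015 m)) and linear speed of each of torch, carton below 0.03 m/s and value of joint cab_drawer below 0.006 m); the robot touches nothing.
It fails at once if a bystander is moved more than 30 mm (distance of any of jar, blue_jar, pliers, spray from where it was at the start of the episode above 0.03 m).
It fails at once if the torch or the carton is dropped (falls free at over 0.8 m/s, about 30 mm) ((contact force between the fingers and torch below 0.05 N and linear speed of torch above 0.8 m/s) or (contact force between the fingers and carton below 0.05 N and linear speed of carton above 0.8 m/s)).
It also fails if it takes over 58 s, if anything falls off the work surface, if the arm or the gripper's body presses on something with over 40 N, if the wrist force passes 120 N, or if a joint passes its speed limit or range.

## Working session

There is one attempt and no reset: what is moved stays moved. The work goes in short steps, Python scripts to look and compute and a tool call to move; the robot and the scene stay as the last step left them, time stands still between calls to the robot, and variables do not carry over. Pictures are saved under pics/ and viewed, about 8 in all and at most 12, crops included, and the job is handed in when it is done.

Besides the shell and the picture viewer there is one more tool, called after "Call:" as name(argument=value, ...) on one line, values as JSON. servo_tool: Moves the arm, as the interface text tells. Its arguments: {"type":"object","properties":{"plan":{"type":"array"},"grip_force":{"type":"number"}},"required":["plan"]}

```bash
mkdir -p pics; cat > h.py <<'E'
import numpy as np, cv2
from bench import arm, grab_frame, order
def snap(n,f):
    d=grab_frame(n); np.savez('pics/'+f+'.npz',**{k:np.asarray(v) for k,v in d.items()})
    cv2.imwrite('pics/'+f+'.png',d['pixels'][:,:,::-1]); return d
def load(f): return dict(np.load('pics/'+f+'.npz'))
def cloud(d):
    f=200/np.tan(np.radians(float(d['fov_y']))/2); z=d['depth'].astype(float)
    v,u=np.mgrid[0:400,0:640]
    p=np.stack([(u-d['cx'])/f*z,(v-d['cy'])/f*z,z],-1)
    P=p@np.array(d['rotation']).T+np.array(d['position']); P[z==0]=np.nan; return P
E
python3 - <<'E'
from h import *
a=snap('top','t0'); b=snap('scene','s0')
print(a['position'],a['rotation'],a['fov_y'],b['position'])
s=arm.get_state();print(s)
cv2.imwrite('pics/both.png',cv2.resize(np.vstack([a['pixels'],b['pixels']])[:,:,::-1],(480,600)))
E
```

```text
[ 231.57441763  253.64856643 1257.44500836] [ 0.08225634 -0.62875823  0.76623054 -0.10386409] 47.26077626641343 [ 276.17504979 -562.8061933   618.22158399]
{'time': 0.1, 'qpos': array([ 1.16610237,  0.46939117, -0.04859616,  1.53353267,  0.02409932,
        1.14099601, -0.08230449]), 'joint_vel': array([-0.00087353, -0.00228449, -0.00045399, -0.00429512, -0.00022772,
       -0.00094541,  0.00091849]), 'joint_efforts': array([ 1.14302933e-03, -5.09167922e+01, -8.12106393e-02, -2.36829954e+01,
       -6.15261798e-02,  3.44164437e-02,  6.58212957e-05]), 'tcp_pos': array([ 247.55658433, -627.40810329,  221.60158148]), 'orientation': array([-8.49682113e-04,  9.82396586e-01,  1.86805220e-01, -1.90896529e-04]), 'ft_force': array([-0.33569635, -0.15070828,  0.85371261]), 'ft_torque': array([-0.00547224,  0.02908952, -0.00653985]), 'grip_width': 86.77509902817125}
```

View pics/t0.png

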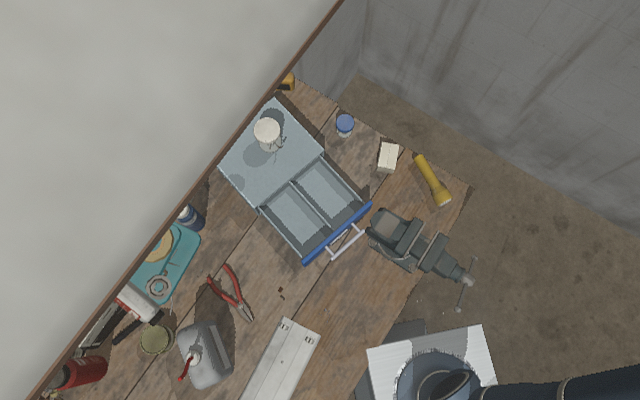

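View pics/s0.png

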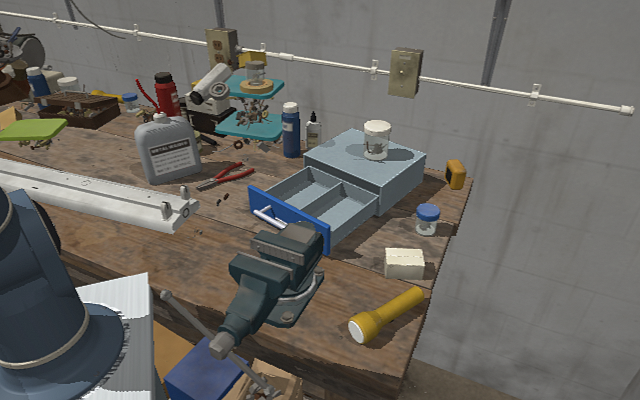

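The top view shows the drawer open (centre ~(312,207)), the carton at (388,156), the torch from (418,157) to (443,203), the vice at (405,235) and the jar on the unit at (267,132). The scene view agrees.

```bash
cat >> h.py <<'E'
from scipy.spatial.transform import Rotation as R
def cloud(d):
    f=200/np.tan(np.radians(float(d['fov_y']))/2); z=d['depth'].astype(float)
    v,u=np.mgrid[0:400,0:640]
    p=np.stack([(u-d['cx'])/f*z,(v-d['cy'])/f*z,z],-1)
    q=np.array(d['rotation']); M=R.from_quat(np.r_[q[1:],q[0]]).as_matrix()
    P=p@M.T+np.array(d['position']); P[z==0]=np.nan; return P
def rect(P,m):
    q=P[m]; q=q[np.isfinite(q).all(1)]
    (c,s,a)=cv2.minAreaRect(q[:,:2].astype(np.float32)); return len(q),np.round(c,1),np.round(s,1),round(a,1),np.round(np.percentile(q[:,2],[5,50,95]),1)
E
python3 - <<'E'
from h import *
for n in ('t0','s0'):
    d=load(n);P=cloud(d);hsv=cv2.cvtColor(d['pixels'],cv2.COLOR_RGB2HSV);H,S,V=[hsv[...,i].astype(int) for i in range(3)]
    v,u=np.mgrid[0:400,0:640]
    box=lambda a,b,c,e:(u>=a)&(u<=b)&(v>=c)&(v<=e)
    if n=='t0': bt,bc,bf=box(405,460,148,212),box(372,404,135,180),box(295,378,195,270)
    else: bt,bc,bf=box(340,430,280,350),box(380,430,244,285),box(240,335,180,255)
    z=P[...,2]
    print(n,'torch',rect(P,bt&(S>140)&(z>8)&(z<70)));print('carton',rect(P,bc&(z>8)&(z<60)))
    print('carton top',rect(P,bc&(z>34)&(z<60)))
    print('front',rect(P,bf&(H>100)&(H<125)&(S>130)&(z>10)))
    print('fronttop',rect(P,bf&(H>100)&(H<125)&(S>130)&(z>84)&(z<96)))
d=load('t0');P=cloud(d)
for n,(x,y) in dict(tl=(276,100),tr=(322,152),bl=(221,168),br=(260,206),fl=(303,262),fr=(370,205),handle=(347,241),jar=(267,132),fl1=(300,210),bj=(345,122),vice=(380,225)).items(): print(n,np.round(P[y,x]))
# floor/vice: max height map near the drawer
g=(P[...,2]>100)&(P[...,0]>300)
v,u=np.mgrid[0:400,0:640]
m=g&(u>360)&(u<480)&(v>200)&(v<320); print('vice',rect(P,m))
E
```

```text
t0 torch (464, array([ 557.6, -120. ]), array([149.7,  37.3]), 17.8, array([29.8, 40.8, 50.7]))
carton (524, array([637.6, -24.2]), array([70.3, 92.8]), 72.6, array([16.3, 41.4, 45.9]))
carton top (446, array([646.6, -19.3]), array([49.9, 76.8]), 68.0, array([37.8, 42.2, 46.1]))
front (201, array([449.9, 170.6]), array([  9.9, 240.6]), 30.3, array([82.9, 90.5, 94.6]))
fronttop (189, array([449.9, 170.5]), array([  9.9, 240.3]), 30.3, array([87. , 90.7, 94.6]))
s0 torch (1443, array([ 558.5, -126.4]), array([152.7,  45.2]), 14.7, array([24. , 39.1, 49.2]))
carton (1096, array([645.3, -16.8]), array([54. , 75.6]), 66.7, array([11.8, 40.3, 42.8]))
carton top (708, array([645.4, -16.8]), array([54.1, 74.8]), 66.7, array([36.7, 41.3, 43.1]))
front (1409, array([455. , 173.5]), array([105., 244.]), 26.5, array([30.4, 75.8, 91.1]))
fronttop (497, array([450.6, 171.9]), array([ 14.5, 243.2]), 30.4, array([84.8, 89.7, 91.7]))
tl [848. 263.  97.]
tr [680. 165.  73.]
bl [679. 441.  96.]
br [569. 360.  43.]
fl [389. 272.  94.]
fr [504.  70.  82.]
handle [435. 143.   2.]
jar [718. 300. 184.]
fl1 [544. 255.  15.]
bj [758.  83.  67.]
vice [442.  60. 106.]
vice (2260, array([396.8,  -2. ]), array([212.9, 107.4]), 43.9, array([104.1, 129. , 139.4]))
```

```bash
python3 - <<'E'
from h import *
a=np.radians(30.3);e=np.array([np.cos(a),np.sin(a)]);n=np.array([-e[1],e[0]]);c=np.array([450,171.])
for k in('t0','s0'):
    P=cloud(load(k)).reshape(-1,3);P=P[np.isfinite(P).all(1)]
    L=(P[:,:2]-c)@np.c_[e,n]; z=P[:,2]
    A=(abs(L[:,1])<110)&(L[:,0]>-60)&(L[:,0]<450)&(z<110)
    print(k,'x: medz by 10mm band at y=+70 / -50')
    for lo in range(-60,300,10):
        r=[]
        for y in(70,-50):
            m=A&(abs(L[:,1]-y)<12)&(L[:,0]>=lo)&(L[:,0]<lo+10); r.append(np.round(np.median(z[m])) if m.sum()else None)
        print(lo,*r,end='; ')
    print()
    for lo in range(-140,140,8):
        m=(L[:,0]>40)&(L[:,0]<110)&(z<130)&(L[:,1]>=lo)&(L[:,1]<lo+8); print(lo,np.round(np.percentile(z[m],90)) if m.sum() else None,end='; ')
    print()
    m=(z>75)&(z<200)&(L[:,1]<-50)&(L[:,0]<60)&(L[:,0]>-250)&(abs(P[:,0]-400)<160); print('vice L',L[m].min(0),L[m].max(0),z[m].max())
    # torch-body clearance
    t=np.radians(16); u=np.array([np.cos(t),np.sin(t)]);T=(P[:,:2]-[558.5,-122])@np.c_[u,[-u[1],u[0]]]
    for s in(-10,0,15): 
        m=(abs(T[:,0]-s)<45)&(abs(T[:,1])<105)&(z>55); print(s,m.sum(),z[m].max() if m.any() else 0,np.round(T[m].min(0)) if m.any() else '')
    m=(abs(T[:,0])<85)&(abs(T[:,1])<60)&(z>8)&(z<60);print('torch ext',np.percentile(T[m],[1,99],axis=0))
E
```

```text
t0 x: medz by 10mm band at y=+70 / -50
-60 0.0 1.0; -50 -0.0 5.0; -40 1.0 70.0; -30 0.0 4.0; -20 -0.0 2.0; -10 45.0 59.0; 0 90.0 91.0; 10 21.0 20.0; 20 20.0 21.0; 30 20.0 20.0; 40 20.0 20.0; 50 19.0 20.0; 60 20.0 20.0; 70 19.0 19.0; 80 19.0 19.0; 90 20.0 21.0; 100 20.0 20.0; 110 20.0 20.0; 120 19.0 19.0; 130 20.0 20.0; 140 19.0 20.0; 150 20.0 20.0; 160 20.0 20.0; 170 20.0 19.0; 180 20.0 21.0; 190 50.0 48.0; 200 96.0 95.0; 210 95.0 96.0; 220 96.0 96.0; 230 96.0 96.0; 240 95.0 96.0; 250 95.0 96.0; 260 95.0 95.0; 270 96.0 96.0; 280 96.0 96.0; 290 96.0 97.0; 
-140 4.0; -132 2.0; -124 56.0; -116 61.0; -108 22.0; -100 23.0; -92 23.0; -84 23.0; -76 23.0; -68 23.0; -60 23.0; -52 23.0; -44 23.0; -36 23.0; -28 23.0; -20 22.0; -12 54.0; -4 56.0; 4 23.0; 12 23.0; 20 24.0; 28 23.0; 36 23.0; 44 23.0; 52 23.0; 60 24.0; 68 22.0; 76 23.0; 84 22.0; 92 24.0; 100 60.0; 108 60.0; 116 4.0; 124 4.0; 132 5.0; 
vice L [-249.51269434 -192.30531932] [  7.63436662 -50.79782847] 143.34740870341443
-10 0 0 
0 0 0 
15 0 0 
torch ext [[-77.40502268 -23.51067839]
 [ 74.22664084  20.37119473]]
s0 x: medz by 10mm band
[... 375 characters left out ...]
.0; 180 20.0 20.0; 190 43.0 44.0; 200 95.0 94.0; 210 96.0 96.0; 220 96.0 95.0; 230 96.0 96.0; 240 96.0 96.0; 250 96.0 96.0; 260 95.0 95.0; 270 15.0 95.0; 280 95.0 96.0; 290 94.0 96.0; 
-140 2.0; -132 2.0; -124 2.0; -116 59.0; -108 3.0; -100 None; -92 None; -84 22.0; -76 21.0; -68 21.0; -60 21.0; -52 21.0; -44 21.0; -36 21.0; -28 21.0; -20 22.0; -12 21.0; -4 55.0; 4 None; 12 None; 20 None; 28 22.0; 36 21.0; 44 20.0; 52 21.0; 60 21.0; 68 21.0; 76 21.0; 84 21.0; 92 22.0; 100 43.0; 108 59.0; 116 58.0; 124 None; 132 None; 
vice L [-249.99311156 -191.63552384] [  7.97982899 -50.21350738] 138.92502642997113
-10 0 0 
0 0 0 
15 0 0 
torch ext [[-78.73336345 -24.33655891]
 [ 72.26935514  17.08859684]]
```

Call:
servo_tool(plan=[[[40,60,0],-1,1],[[75,120,0],-2,1],[[110,180,0],-3,1],[[145,235,0],-4,1],[[180,290,0],-5,1],[[215,350,-10],-5.5,1],[[250,405,-20],-5.5,1],[[280,455,-30],-5.5,1],[[309,502,-40],-5.5,1],[[309,502,-40],-5.5,1],[[309,502,-40],-5.5,1]], grip_force=20)

```text
time: 1.48
tcp_pos: [557.3, -122.5, 181.7]
orientation: [-0.001, 0.99, 0.142, -0.001]
ft_force: [-1.0, -0.1, 0.2]
grip_width: 87.1
```

```bash
python3 - <<'E'
from h import *
d=snap('wrist','w1');P=cloud(d);s=arm.get_state();print(s['time'],s['tcp_pos'],s['orientation'],s['qpos'])
hsv=cv2.cvtColor(d['pixels'],cv2.COLOR_RGB2HSV);z=P[...,2]
m=(hsv[...,1]>140)&(z>8)&(z<70)&(np.hypot(P[...,0]-557,P[...,1]+125)<100)
print(rect(P,m))
m=(z>8)&(z<60)&(np.hypot(P[...,0]-645,P[...,1]+18)<60); print(rect(P,m)); print(rect(P,m&(z>34)))
E
```

```text
1.525 [ 556.58374426 -125.12745438  181.97165234] [-1.38064010e-04  9.90083552e-01  1.40478066e-01 -6.74350975e-04] [ 0.3630582   0.3550933  -0.27389968  1.81940266  0.11327565  0.98365322
 -1.24650008]
(5819, array([ 560.2, -123.6]), array([150.5,  47.3]), 16.3, array([29.9, 38.2, 47.4]))
(6481, array([646.7, -18.7]), array([50.9, 75.1]), 66.9, array([26.8, 39.7, 41. ]))
(6021, array([646.7, -18.7]), array([50.9, 75. ]), 66.8, array([38.3, 39.8, 41. ]))
```

View pics/w1.png

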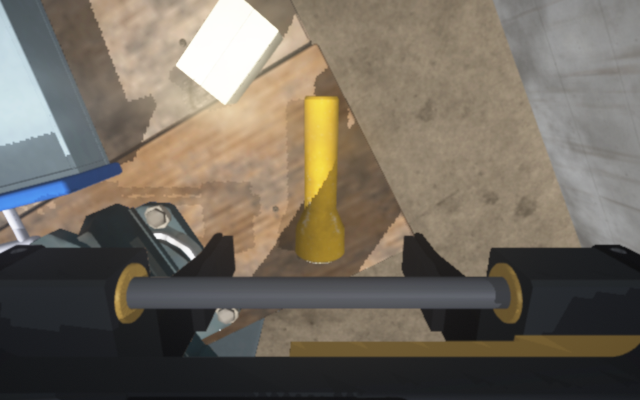

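The wrist view shows the torch centred under the tool at ~(321,180), with the carton at (228,50) and the vice at lower left, clear of the fingers. I'm going down to grasp.

Call:
servo_tool(plan=[[[2,1,-40],0,0.6],[[2,1,-80],0,0.6],[[2,1,-120],0,0.6],[[2,1,-150],0,0.6],[[2,1,-174],0,0.6],[[2,1,-174],0,0.6],[[2,1,-174],0,-0.2],[[2,1,-174],0,-0.2],[[2,1,-174],0,-0.2],[[2,1,-174],0,-0.2]], grip_force=20)

```text
time: 2.78
tcp_pos: [559.4, -125.0, 9.7]
orientation: [0.0, 0.99, 0.139, 0.001]
ft_force: [-1.1, -0.7, 6.5]
grip_width: 49.8
```

Call:
servo_tool(plan=[[[0,0,40],0,-0.2],[[0,0,90],0,-0.2],[[0,0,140],0,-0.2],[[0,0,190],0,-0.2],[[-5,40,205],3,-0.2],[[-12,90,205],6,-0.2],[[-19,145,205],9,-0.2],[[-26,200,205],12,-0.2],[[-33,255,205],14,-0.2],[[-40,310,205],14,-0.2],[[-46,355,205],14,-0.2],[[-51,390,205],14,-0.2]])

```text
time: 4.28
tcp_pos: [506.6, 267.1, 213.2]
orientation: [-0.0, 0.966, 0.26, -0.0]
ft_force: [1.2, 0.5, -1.5]
grip_width: 50.0
```

Call:
servo_tool(plan=[[[0,0,0],0,-0.2],[[0,0,0],0,-0.2],[[0,0,-40],0,-0.2],[[0,0,-80],0,-0.2],[[0,0,-100],0,-0.2],[[0,0,-100],0,-0.2]])

```text
time: 5.03
tcp_pos: [507.2, 262.5, 111.8]
orientation: [0.001, 0.966, 0.258, -0.002]
ft_force: [-0.5, 0.5, -0.8]
grip_width: 49.7
```

```bash
python3 - <<'E'
from h import *
d=snap('wrist','w2');t=snap('top','t2')
s=arm.get_state();print(s['time'],s['tcp_pos'],s['orientation'],s['ft_force'],s['grip_width'])
a=np.radians(30.3);e=np.array([np.cos(a),np.sin(a)]);n=np.array([-e[1],e[0]]);c=np.array([538,219.])
q=s['orientation'];ang=2*np.degrees(np.arctan2(q[2],q[1]));print('tool x ang',ang,'tool in drawer',(s['tcp_pos'][:2]-c)@np.c_[e,n])
for f in(d,t):
    P=cloud(f);hsv=cv2.cvtColor(f['pixels'],cv2.COLOR_RGB2HSV)
    m=(abs(hsv[...,0].astype(int)-25)<8)&(hsv[...,1]>140)&(P[...,2]>90)&(P[...,2]<190)&(np.hypot(P[...,0]-507,P[...,1]-265)<110)
    if m.sum()>50: L=(P[m][:,:2]-c)@np.c_[e,n]; print(m.sum(),np.percentile(L,[1,99],axis=0),np.percentile(P[m][:,2],[2,98]))
cv2.imwrite('pics/b2.png',np.vstack([d['pixels'],t['pixels']])[:,:,::-1][::1,::1])
b=np.hstack([d['pixels'],t['pixels'][50:350,160:480].repeat(1,0)[:300].copy() if 0 else cv2.resize(t['pixels'][80:280,200:440],(480,400))])
cv2.imwrite('pics/b2.png',cv2.resize(b,(800,286))[:,:,::-1])
E
```

```text
5.125 [508.68550366 264.34598002 114.24285749] [9.74586047e-05 9.66084408e-01 2.58225889e-01 5.45003030e-04] [ 0.8259029   0.10236442 -0.6600386 ] 49.81028167816125
tool x ang 29.929642094308097 tool in drawer [-2.43170616 53.94149057]
11888 [[-38.17636796  38.1662725 ]
 [ 71.00071357  68.37390607]] [131.42037167 141.87234242]
256 [[-78.16992488  34.21020801]
 [-15.20453954  76.00892719]] [133.5582904  156.30166968]
```

View pics/b2.png

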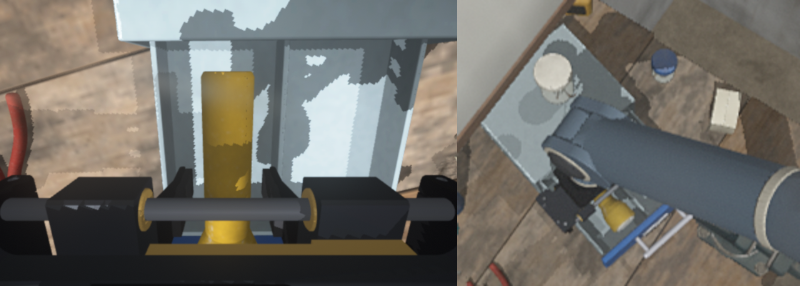

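The left half shows the torch in line with the left compartment, between its left wall and the divider. The right half shows its head behind the blue front. I'm setting it down.

Call:
servo_tool(plan=[[[0,0,-25],0,-0.2],[[0,0,-50],0,-0.2],[[0,0,-65],0,-0.2],[[0,0,-75],0,-0.2],[[0,0,-80],0,-0.2],[[0,0,-83],0,-0.2],[[0,0,-84],0,-0.2],[[0,0,-84],0,-0.2]])

```text
time: 6.12
tcp_pos: [508.0, 265.3, 29.9]
orientation: [-0.0, 0.966, 0.259, 0.0]
ft_force: [-0.5, -0.2, -2.0]
grip_width: 50.0
```

Call:
servo_tool(plan=[[[0,0,-1],0,-0.2],[[0,0,-2],0,-0.2],[[0,0,-2],0,-0.2]])

```text
time: 6.5
tcp_pos: [508.2, 265.3, 28.7]
orientation: [0.0, 0.966, 0.259, 0.001]
ft_force: [-1.9, -0.3, 5.0]
grip_width: 49.8
```

Call:
servo_tool(plan=[[[0,0,0],0,0.4],[[0,0,0],0,0.45],[[0,0,0],0,0.45],[[0,0,20],0,0.45],[[0,0,60],0,0.45],[[0,0,120],0,0.45],[[0,0,170],0,0.45],[[0,0,190],0,0.45]])

```text
time: 7.5
tcp_pos: [509.0, 266.4, 222.8]
orientation: [-0.001, 0.966, 0.259, 0.004]
ft_force: [0.4, 0.2, -1.3]
grip_width: 63.0
```

Call:
servo_tool(plan=[[[15,-40,0],-10,0.7],[[38,-80,0],-20,0.7],[[65,-130,0],-30,0.7],[[90,-180,0],-40,0.7],[[115,-230,-20],-50,0.7],[[139,-284,-50],-53,0.7],[[139,-284,-70],-53,0.7],[[139,-284,-70],-53,0.7],[[139,-284,-70],-53,0.7]])

```text
time: 8.62
tcp_pos: [647.4, -17.3, 149.4]
orientation: [-0.001, 0.98, -0.198, 0.001]
ft_force: [-0.4, 0.8, 1.2]
grip_width: 74.0
```

```bash
python3 - <<'E'
from h import *
d=snap('wrist','w3');t=snap('top','t3');sc=snap('scene','s3')
s=arm.get_state();print(s['time'],s['tcp_pos'],s['orientation'],s['ft_force'],s['grip_width'],s['qpos'])
q=s['orientation'];print('tool x ang',2*np.degrees(np.arctan2(q[2],q[1])))
a=np.radians(30.3);e=np.array([np.cos(a),np.sin(a)]);n=np.array([-e[1],e[0]]);c=np.array([538,219.])
for f in(t,sc):
    P=cloud(f);hsv=cv2.cvtColor(f['pixels'],cv2.COLOR_RGB2HSV)
    m=(abs(hsv[...,0].astype(int)-25)<8)&(hsv[...,1]>130)&(P[...,2]>22)&(P[...,2]<90)&(np.hypot(P[...,0]-507,P[...,1]-265)<110)
    if m.sum()>50: L=(P[m][:,:2]-c)@np.c_[e,n]; print(m.sum(),np.percentile(L,[1,99],axis=0),np.percentile(P[m][:,2],[2,98]))
P=cloud(d);z=P[...,2];m=(z>34)&(z<60)&(np.hypot(P[...,0]-645,P[...,1]+18)<60); print(rect(P,m))
b=np.hstack([cv2.resize(d['pixels'],(400,250)),cv2.resize(t['pixels'][80:280,200:440],(300,250))])
cv2.imwrite('pics/b3.png',b[:,:,::-1])
E
```

```text
8.775 [647.39497364 -17.57339153 149.29157459] [-4.68517798e-04  9.80161253e-01 -1.98197461e-01  1.21014530e-03] [ 0.82996119 -0.16384998 -0.049868  ] 73.91402211663322 [ 0.10319237  0.49803253 -0.19686095  1.67221553  0.11244354  0.97982687
 -2.10268737]
tool x ang -22.863161983552803
529 [[-76.11082271  42.05841408]
 [ 69.12719626  76.51773725]] [48.38872071 70.55050349]
521 [[-68.39733387  36.4220398 ]
 [ 71.70848787  64.46704072]] [38.87740954 69.10431713]
(5401, array([646.3, -18.6]), array([50.2, 76.2]), 67.5, array([38.6, 39.8, 41. ]))
```

View pics/b3.png

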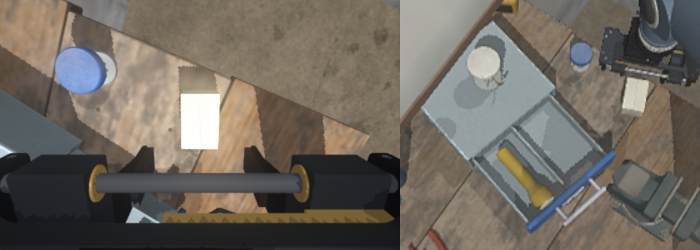

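The torch lies in the left compartment, at drawer x ≈ -3 and y ≈ +55. The carton sits at (200,120) of the left half, centred between the open fingers.

Call:
servo_tool(plan=[[[0,0,-40],0,0.7],[[0,0,-80],0,0.7],[[0,0,-115],0,0.7],[[0,0,-138],0,0.7],[[0,0,-138],0,0.7],[[0,0,-138],0,-0.2],[[0,0,-138],0,-0.2],[[0,0,-138],0,-0.2],[[0,0,-138],0,-0.2]], grip_force=15)

```text
time: 9.9
tcp_pos: [647.4, -18.9, 10.6]
orientation: [-0.0, 0.98, -0.199, 0.001]
ft_force: [-0.6, -0.4, 4.7]
grip_width: 50.6
```

Call:
servo_tool(plan=[[[0,0,40],0,-0.2],[[0,0,90],0,-0.2],[[0,0,140],0,-0.2],[[-5,10,170],10,-0.2],[[-20,45,190],20,-0.2],[[-40,90,190],30,-0.2],[[-60,140,190],40,-0.2],[[-82,190,190],50,-0.2],[[-82,190,170],53,-0.2],[[-82,190,130],53,-0.2],[[-82,190,110],53,-0.2],[[-82,190,110],53,-0.2]])

```text
time: 11.4
tcp_pos: [563.3, 170.4, 117.8]
orientation: [0.0, 0.966, 0.259, -0.002]
ft_force: [-0.0, -0.0, -0.5]
grip_width: 51.0
```

```bash
python3 - <<'E'
from h import *
d=snap('wrist','w4')
s=arm.get_state();print(s['time'],s['tcp_pos'],s['ft_force'],s['grip_width'])
a=np.radians(30.3);e=np.array([np.cos(a),np.sin(a)]);n=np.array([-e[1],e[0]]);c=np.array([538,219.])
q=s['orientation'];print('tool x ang',2*np.degrees(np.arctan2(q[2],q[1])),'tool in drawer',(s['tcp_pos'][:2]-c)@np.c_[e,n])
P=cloud(d);hsv=cv2.cvtColor(d['pixels'],cv2.COLOR_RGB2HSV)
m=(P[...,2]>100)&(P[...,2]<165)&(np.hypot(P[...,0]-565,P[...,1]-171)<55)&(hsv[...,2]>150); L=(P[m][:,:2]-c)@np.c_[e,n]
print(m.sum(),np.percentile(L,[1,99],axis=0),np.percentile(P[m][:,2],[2,98]))
cv2.imwrite('pics/b4.png',cv2.resize(d['pixels'],(480,300))[:,:,::-1])
E
```

```text
11.45 [564.42271292 170.95234554 119.21195963] [ 0.00146119  0.05224453 -0.49981349] 50.47876093521525
tool x ang 30.03165548128182 tool in drawer [ -1.42811616 -54.81511964]
6067 [[-31.42095591 -79.37615541]
 [ 33.96317307 -31.00837035]] [145.76462983 148.20942774]
```

View pics/b4.png

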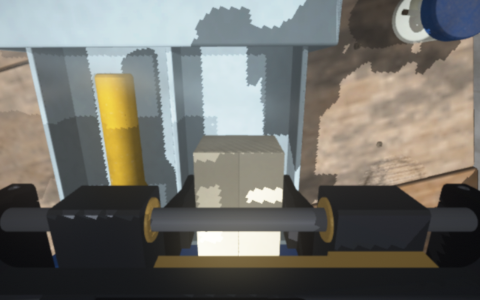

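The carton is held squarely over the right compartment, at (238,190), with the torch in the left one at (120,130). I'm setting the carton down.

Call:
servo_tool(plan=[[[0,0,-25],0,-0.2],[[0,0,-50],0,-0.2],[[0,0,-70],0,-0.2],[[0,0,-80],0,-0.2],[[0,0,-85],0,-0.2],[[0,0,-88],0,-0.2],[[0,0,-90],0,-0.2],[[0,0,-91],0,-0.2],[[0,0,-91],0,-0.2]])

```text
time: 12.58
tcp_pos: [565.1, 171.3, 29.6]
orientation: [0.0, 0.966, 0.259, 0.0]
ft_force: [-1.9, -1.5, 5.9]
grip_width: 50.5
```

Call:
servo_tool(plan=[[[0,0,0],0,0.4],[[0,0,0],0,0.4],[[0,0,0],0,0.4],[[0,0,20],0,0.4],[[0,0,70],0,0.4],[[0,0,130],0,0.4],[[0,0,180],0,0],[[-40,12,190],0,-1],[[-90,28,190],0,-1],[[-140,42,190],0,-1],[[-186,53,190],0,-1],[[-186,53,190],0,-1]])

```text
time: 14.08
tcp_pos: [375.7, 225.3, 219.9]
orientation: [0.001, 0.965, 0.262, 0.001]
ft_force: [0.9, -1.0, -0.6]
grip_width: 9.2
```

```bash
python3 - <<'E'
from h import *
t=snap('top','t5');sc=snap('scene','s5')
s=arm.get_state();print(s['time'],s['tcp_pos'],s['ft_force'],s['grip_width'],s['orientation'])
a=np.radians(30.3);e=np.array([np.cos(a),np.sin(a)]);n=np.array([-e[1],e[0]]);c=np.array([538,219.])
print('tool in drawer',(s['tcp_pos'][:2]-c)@np.c_[e,n])
for f in(t,sc):
    P=cloud(f);L=(P[...,:2]-c)@np.c_[e,n]
    m=(P[...,2]>52)&(P[...,2]<80)&(abs(L[...,0])<85)&(abs(L[...,1]+55)<50)
    if m.sum()>20:print(m.sum(),np.percentile(L[m],[1,99],axis=0),np.percentile(P[m][:,2],[2,98]))
b=np.hstack([cv2.resize(sc['pixels'][100:300,200:480],(420,300)),cv2.resize(t['pixels'][80:280,200:440],(360,300))])
cv2.imwrite('pics/b5.png',b[:,:,::-1])
E
```

```text
14.175 [379.25896797 224.3487119  219.80519171] [-0.3782851  -0.46494492 -0.51082425] 3.256587594416388 [1.74548464e-04 9.65770542e-01 2.59394012e-01 1.40566930e-03]
tool in drawer [-134.35772785   84.70728975]
350 [[-38.7674747  -81.35417659]
 [ 34.71606568 -32.48701957]] [55.29238626 65.79517789]
520 [[ -40.22812646 -104.64341504]
 [  36.34147259  -28.38617144]] [53.34618665 62.7192896 ]
```

View pics/b5.png

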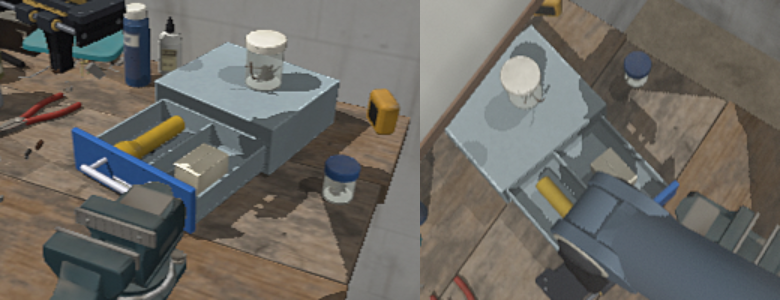

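Torch and carton lie one on each side of the divider, both let go. I'm lowering the shut fingers in front of the panel, left of the handle, and pushing.

Call:
servo_tool(plan=[[[0,0,-45],0,-1],[[0,0,-90],0,-1],[[0,0,-130],0,-1],[[0,0,-160],0,-1],[[0,0,-165],0,-1],[[0,0,-165],0,-1],[[4.3,2.5,-165],0,-1],[[8.6,5,-165],0,-1],[[13,7.6,-165],0,-1],[[17.3,10,-165],0,-1],[[21.6,12.6,-165],0,-1],[[26,15,-165],0,-1]])

```text
time: 15.68
tcp_pos: [404.2, 238.8, 53.3]
orientation: [0.0, 0.966, 0.259, -0.001]
ft_force: [-3.5, -1.7, 1.6]
grip_width: 0.9
```

Call:
servo_tool(plan=[[[6,3.5,0],0,-1],[[12,7,0],0,-1],[[18,10.5,0],0,-1],[[24,14,0],0,-1],[[30,17.5,0],0,-1],[[36,21,0],0,-1],[[42,24.5,0],0,-1],[[48,28,0],0,-1],[[54,31.5,0],0,-1],[[60,35,0],0,-1],[[66,38.5,0],0,-1],[[72,42,0],0,-1]])

```text
time: 17.18
tcp_pos: [477.2, 281.3, 53.6]
orientation: [0.0, 0.966, 0.259, 0.0]
ft_force: [-2.9, -1.2, -1.5]
grip_width: 0.5
```

Call:
servo_tool(plan=[[[6,3.5,0],0,-1],[[12,7,0],0,-1],[[18,10.5,0],0,-1],[[24,14,0],0,-1],[[30,17.5,0],0,-1],[[35,20.5,0],0,-1],[[40,23.4,0],0,-1],[[45,26.3,0],0,-1],[[50,29.2,0],0,-1],[[55,32.1,0],0,-1],[[59,34.5,0],0,-1],[[59,34.5,0],0,-1]])

```text
time: 18.68
tcp_pos: [537.0, 316.1, 53.9]
orientation: [-0.0, 0.966, 0.259, 0.001]
ft_force: [-0.5, -0.1, -0.1]
grip_width: 0.3
```

Call:
servo_tool(plan=[[[4,2.3,0],0,-1],[[8,4.7,0],0,-1],[[12,7,0],0,-1],[[14,8.2,0],0,-1],[[16,9.4,0],0,-1],[[18,10.5,0],0,-1],[[18,10.5,0],0,-1]])

```text
time: 19.55
tcp_pos: [554.3, 326.3, 53.6]
orientation: [-0.0, 0.966, 0.259, 0.0]
ft_force: [-0.6, -0.8, 0.5]
grip_width: 0.5
```

```bash
python3 - <<'E'
from h import *
t=snap('top','t6');sc=snap('scene','s6')
s=arm.get_state();print(s['time'],s['tcp_pos'],s['ft_force'])
a=np.radians(30.3);e=np.array([np.cos(a),np.sin(a)]);n=np.array([-e[1],e[0]]);c=np.array([538,219.])
for k in('s0','s6'):
    f=load(k);P=cloud(f);L=(P[...,:2]-c)@np.c_[e,n];h=cv2.cvtColor(f['pixels'],cv2.COLOR_RGB2HSV)
    m=(h[...,0]>100)&(h[...,0]<125)&(h[...,1]>130)&(P[...,2]>30)&(P[...,2]<75)&(abs(L[...,1])<115)&(abs(L[...,0])<150)
    print(k,m.sum(),np.percentile(L[m][:,0],[10,50,90]))
E
```

```text
19.65 [554.23172809 326.26477496  53.57945486] [ 0.0362855  -0.83348592  0.45444085]
s0 518 [-105.30286455 -104.09109812 -102.90838858]
s6 707 [77.54512446 79.3517657  81.28520294]
```

Call:
servo_tool(plan=[[[1,0.6,0],0,-1],[[2,1.2,0],0,-1],[[3,1.8,0],0,-1],[[4,2.3,0],0,-1],[[5,2.9,0],0,-1],[[6,3.5,0],0,-1]])

```text
time: 20.4
tcp_pos: [554.0, 326.2, 53.0]
orientation: [0.003, 0.966, 0.259, -0.007]
ft_force: [-16.3, -11.3, 13.8]
grip_width: 0.6
```

The drawer has stopped against ~20 N after about 184 mm of travel, which fits a start between 178 and 192. I'm backing off and checking.

Call:
servo_tool(plan=[[[0,0,0],0,-1],[[-6,-3.5,0],0,-1],[[-20,-11.7,0],0,-1],[[-45,-26,0],0,-1],[[-70,-41,20],0,-1],[[-90,-52,70],0,-1],[[-90,-40,130],0,-1],[[-90,-40,180],0,-1],[[-90,-40,180],0,-1]])

```text
time: 21.52
tcp_pos: [472.6, 292.4, 238.7]
orientation: [-0.002, 0.966, 0.259, 0.006]
ft_force: [-0.9, 0.0, 0.1]
grip_width: 0.3
```

```bash
python3 - <<'E'
from h import *
t=snap('top','t7');sc=snap('scene','s7')
s=arm.get_state();print(s['time'],s['tcp_pos'],s['ft_force'])
a=np.radians(30.3);e=np.array([np.cos(a),np.sin(a)]);n=np.array([-e[1],e[0]]);c=np.array([538,219.])
f=sc;P=cloud(f);L=(P[...,:2]-c)@np.c_[e,n];h=cv2.cvtColor(f['pixels'],cv2.COLOR_RGB2HSV)
m=(h[...,0]>100)&(h[...,0]<125)&(h[...,1]>130)&(P[...,2]>30)&(P[...,2]<75)&(abs(L[...,1])<115)&(abs(L[...,0])<150)
print(m.sum(),np.percentile(L[m][:,0],[10,50,90]))
b=np.hstack([cv2.resize(sc['pixels'][100:300,200:480],(420,300)),cv2.resize(t['pixels'][80:280,200:440],(360,300))])
cv2.imwrite('pics/b7.png',b[:,:,::-1])
E
```

```text
21.625 [470.38445063 289.88396635 233.97730258] [-0.71467037  0.69833646 -0.64800316]
825 [77.70009146 79.42497435 81.164284  ]
```

View pics/b7.png

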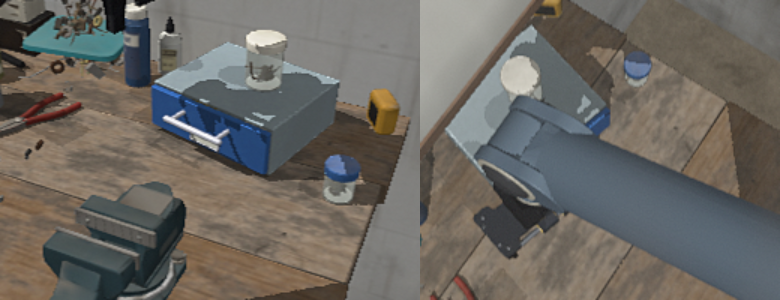

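```bash
python3 - <<'E'
from h import *
a=np.radians(30.3);e=np.array([np.cos(a),np.sin(a)]);n=np.array([-e[1],e[0]]);c=np.array([538,219.])
for k in('s0','s7','t0','t7'):
    P=cloud(load(k));L=(P[...,:2]-c)@np.c_[e,n]
    m=(P[...,2]>92.5)&(P[...,2]<99)&(L[...,0]>60)&(L[...,0]<330)&(abs(L[...,1])<118)
    m2=(P[...,2]>84)&(P[...,2]<92)&(L[...,0]>60)&(L[...,0]<110)&(abs(L[...,1])<115)
    # side face
    m3=(P[...,2]>30)&(P[...,2]<85)&(L[...,0]>60)&(L[...,0]<330)&(L[...,1]<-110)&(L[...,1]>-145)
    for q in(m,m2,m3):
        print(k,q.sum(),np.percentile(L[q][:,0],[0.5,2,98,99.5]) if q.sum()>20 else '')
i=load('s7')['pixels'][150:220,290:420];cv2.imwrite('pics/c7.png',cv2.resize(i,None,fx=6,fy=6,interpolation=cv2.INTER_CUBIC)[:,:,::-1])
E
```

```text
s0 2982 [ 90.63029766  91.96115426 296.64104291 302.35559433]
s0 34 [90.76074464 90.77322071 95.28003832 96.32700428]
s0 765 [ 85.77251998  91.24009243 297.25867201 301.21540167]
s7 2982 [ 90.28411653  92.03403511 297.06809957 301.63999486]
s7 388 [76.46717216 77.15841201 93.5860902  94.48498797]
s7 849 [ 77.14134327  78.31581191 296.03131343 302.17424846]
t0 4114 [ 91.61544483  93.62341674 288.82683679 298.60573433]
t0 43 [ 91.71206027  91.74235635 109.71389269 109.73285593]
t0 40 [ 62.20836891  63.91116212 102.09094313 102.22681641]
t7 2344 [ 85.68566322  96.16660837 293.40867334 299.95626203]
t7 56 [ 78.21734305  78.24940776 108.65129865 109.14558695]
t7 24 [ 77.63839244  78.00673452 101.59179229 102.98182541]
```

View pics/c7.png

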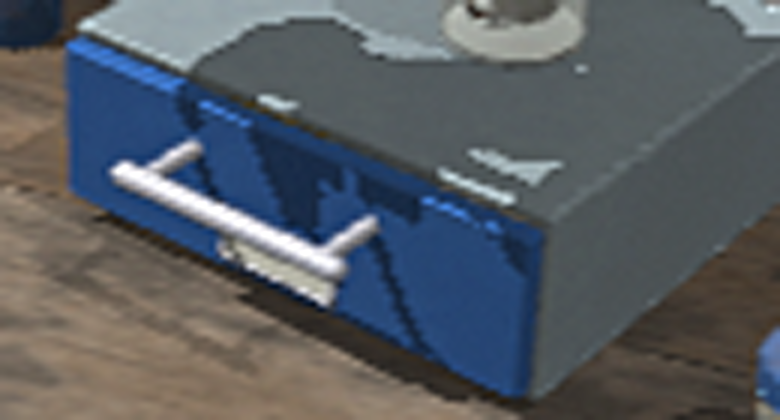

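The panel sits flush against the unit, with no gap visible in the crop. Its front to the unit's back measures about 225 mm, the stated depth. I'm handing in.

```bash
python3 -c "
from h import *
print(order.job_done())"
```

```text
the job is handed in; nothing more can be done
None
```

The torch is in the drawer's left compartment and the carton in the right. Both were lowered until the wrist force showed contact, then let go. I pushed the blue front shut with closed fingers left of the handle, backed the arm off, and handed the job in at about 22 s of the 58 s allowed.

**Before closing:** the torch lay at drawer x ≈ -3 mm, y ≈ +55 mm and the carton at x ≈ -2 mm, y ≈ -56 mm, one on each side of the divider.

**After closing:**
- The drawer moved about 184 mm and then stopped against about 20 N.
- The panel looks flush, and its front stayed in the same place after the arm withdrew.
- The bystanders in the last pictures (both jars, the pliers and the spray can) look unmoved, judged by eye only.

**Disagreements and limits:**
- My estimate of the drawer's middle may be up to about 10 mm off along x. The unit's front edge measured about 91 mm from it, where the drawer's travel suggests about 84 mm. This is well inside the 30 mm tolerance.
- I could not see the torch and carton once the drawer was shut. I pushed it slowly, at about 55 mm/s or less, so I expect them to have stayed in place.

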